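# Clear a jammed extraction spout

### The arm

A 6-joint arm with a two-finger parallel gripper is mounted at the origin on the work surface. World frame = base frame: x ahead of the robot, y to its left, z up, the work surface at z = 0. Lengths are in m, angles in rad, forces in N, time in s.
With the tool pointing down it reaches from about 0.375 to 0.975 m from the base axis. Payload 3.8 kg.
Tool frame: the origin (TCP) lies at the very end of the fingers, on their centre line; the grasp point (between the pads) lies 19 mm behind it (bot.pinch_z is the distance from the TCP to the grasp point, in m); x points along the fingers, y is the direction in which the jaws open and shut, and the axes are right-handed (so a half turn about x gives the same grasp; the last joint's range is limited). The gripper opens to 85 mm and grips with 20 to 120 N. Pads are 22 mm wide; open, the fingers measure 114 mm over their backs; the gripper's body (76 mm by 85 mm) begins 54 mm behind the grasp point. The pads swing forward as they close: fully open they stand 13 mm farther back than shut.
Start: joints at [1.139, 0.264, 1.604, -0, 1.274, -0.037], TCP at [0.26, 0.623, 0.231] pointing down, gripper open.
Joint ranges: [-2.63, 2.63], [-0.94, 2.18], [0.31, 2.57], [-1.31, 4.45], [0, 2.66], [-2.55, 2.55]. Speed limits (rad/s): [2.57, 2.57, 3.14, 3.14, 3.14, 3.14].

### API

Orientations are given as a rotation vector (axis times angle).
In Python, from workcell import monitor, imaging, finish_job, bot gives the robot as it stands.
- The arm moves only by the tool jog_arm, never from a script. Its argument "rows" is a list of rows, each a list of 7 numbers: the shift along the tool's x, y, z in m, then the turn, a rotation vector about the tool's x, y, z in rad, then the opening in per cent of the stroke, from 0 (shut) to 100 (fully open). A call has 1 to 20 rows; each row is the pose to reach, as a shift and turn from the pose measured when the call began, along the tool's axes at that moment; what a row does not reach only later rows make up. A row lasts 1/10 s, in which the tool goes at most 50 mm and 8.59 degrees, less where a joint would pass 70% of its speed; a pose out of reach is approached as far as the arm can. A call with a gripper value outside its range is refused whole. The fingers move at their own pace and stop on an object; "force" is the grip in N (left out, the last holds). Time passes only in rows, so rows that repeat a pose let the fingers close. It gives the time, the measured TCP pose, the force and the opening at its end, in the units of the state.
- monitor.read_state(): the state, without advancing time (a new reading comes with each control period).
- imaging.read_camera(name): name is "scene" or "top" or "wrist"; returns the picture (384x512x3 uint8, blue, green, red); there is no depth.
- imaging.camera_params(name): a dict with "fx", "fy", "cx", "cy" (pixels), "T" (4x4, takes a point from camera to world coordinates); the wrist camera has in their place "T_tool_cam" (4x4, takes a point from camera to tool coordinates, whose origin is the TCP and whose axes are the tool frame's). Camera axes: x right, y down, z forward; pixel columns grow to the right and rows downward; lengths in m; the calibration is good to about 2 mm. A picture is of the moment at which its call begins: read the wrist's pose just before it. camera_params takes no time and is no camera call.
- finish_job(): hands the job in, once; it reports no verdict.
The state is a dict: "time": time; "q": joint angles; "joint_vel": joint speeds; "joint_torque": joint torques, N m; "tool_pos": TCP position; "tcp_rot": TCP orientation; "wrist_force": force on the tool from outside, world axes, zero at the start; "torque": the same for the moment, N m; "width": opening from 0.0 (shut) to 1.0 (fully open).
Only numpy, scipy, OpenCV 4.12 (cv2) and the standard library are available. Lean on these libraries where they do the work, as an engineer would, in place of code of your own. Each camera call takes 0.05 s, during which the arm holds its last target. There are 200 camera calls.

### The job

One of the moulder's two extraction spouts is blocked by a wooden offcut jammed behind its spring flap. Take the push stick by its handle from its rest and push the offcut with the rod end right through the spout and out past the flap, so that it drops into the offcut box and the flap shuts again, then lay the stick back in its rest the way it lay. Keep the gripper itself off the offcut, do not shift the box, and leave the other things standing near the work undisturbed.

Things in the scene. Friction and masses are not known exactly. Their poses are not given: they have to be found in the camera images.
- blocked: Blocked spout, fixed: level clear pipe 100 mm long, bore 64 mm, outside 72 mm, white end flanges 86 mm across, 12 mm thick, on a blue saddle on a grey rail (80 x 300 x 16 mm, fixed). Origin on the bed straight under the middle of the bore; bore axis 145 mm above the bed along this x; +x points from the open mouth (-50 mm) to the outlet with the flap (+50 mm).
- blocked_mouth (a point): Centre of the open inlet mouth of the blocked spout, on the bore axis in the plane of the flange face; same axes as blocked. The stick goes in here along +x.
- blocked_outlet (a point): Centre of the outlet of the blocked spout, on the bore axis, 100 mm beyond the mouth; same axes as blocked.
- blocked_flap (a joint): Round steel flap, 68 mm across, that hangs from a hinge on top of the outlet of the blocked spout (hinge 38 mm above the bore axis); opening angle in rad: 0 shut, grows to 1.5 as its lower edge swings outward (+x). A light torsion spring (0.045 N m shut, 0.03 N m/rad) shuts it by itself.
- clear: The other spout, fixed, identical, with its own flap, but empty: it stands parallel, 130 mm to one side on the same rail, axis 145 mm above the bed, top of the flanges at 188 mm (hinge lugs 191 mm). Either spout may be the nearer to the robot. Origin and axes as for blocked.
- offcut_mid (a point): Centre of the offcut, a brown wood block 80 (x, along the bore) x 46 x 46 mm, 0.13 kg, a snug fit in the blocked spout, near face 4 to 18 mm inside the mouth, centre on the bore axis to 1 mm. The bore is caked with resin: 3 to 7 N to slide it, some 3 N more at the flap. To be sure that it falls, push until the stick's tip is 10 to 20 mm beyond the outlet.
- box: Offcut box, loose, blue plastic, open on top, 160 (x) x 124 (y) x 45 mm high, walls 4 mm, 0.5 kg, standing on the bed lengthwise under the outlet of the blocked spout; its near wall about flush with the outlet's face. Origin under the centre of its floor.
- stick_mid (a point): Push stick, half-way along its 210 mm, on its axis; x runs to its tip. x = -105 to -15 mm: red flat-sided handle 24 mm wide (y), 28 mm high (z); -15 to +105 mm: plain wooden round rod, 22 mm diameter. 0.085 kg, centre of mass near x = -20 mm. It lies level in its rest, axis 65 mm above the bed.
- stick_grip (a point): Point on the stick's axis in the handle, 55 mm behind its middle (160 mm behind the tip): the free place to grip from above across the 24 mm width, clear between the two cheeks of the rest. Axes as stick_mid.
- stick_tip (a point): Centre of the blunt front end of the stick's rod. Axes as stick_mid.
- rest: Rest of the stick, fixed: blue base plate 200 x 70 x 6 mm with two notched steel uprights 12 mm thick, at x = -93 mm (notch floor 51 mm above the bed, carries the handle's end) and x = +60 mm (floor 54 mm, carries the rod); flared cheeks 32 mm apart at the floor, tops 75 mm above the bed. Origin on the bed under the middle; the stick lies along x, tip to +x, middle within 8 mm of the origin.
- can: Bystander: white and yellow spray can, loose, 58 mm across, 165 mm tall, standing 130 to 200 mm (from the middle of the bore) before the mouth of the empty spout. Origin at the centre of its underside.
- roller: Bystander: spare rubber-tyred feed roller, loose, lying flat, 110 mm across, 40 mm high. Origin at the centre of its underside.
- sample: Bystander: length of pale moulding, loose, 150 (x) x 44 (y) x 22 mm high, lying behind the outlet of the empty spout. Origin at the centre of its underside.
- jar: Bystander: grey grease jar with red cap, loose, 62 mm across, 92 mm tall, standing beside the rod of the stick in its rest, its axis 85 to 100 mm from the rest's centre line. Origin at the centre of its underside.
Things that resemble listed ones, but are neither listed nor needed, are in the scene too. What is shaped like the part that bears stick_mid but green is not meant. Of the things that look like the box, take the one that is farthest from the robot's base at the start.

How it is judged:
On the way, in this order (a step that is already met when the one before it is completed fails the run):
1. the push stick's tip is inside the mouth of the blocked spout, pushing on the offcut (x of stick_tip in the frame of blocked_mouth between 0.01 and 0.15 m and y of stick_tip in the frame of blocked_mouth between -0.032 and 0.032 m and z of stick_tip in the frame of blocked_mouth between -0.032 and 0.032 m and contact force between stick and offcut above 0.3 N), for 0.05 s.
2. the offcut lies in the offcut box (x of offcut_mid in the frame of box between -0.078 and 0.078 m and y of offcut_mid in the frame of box between -0.06 and 0.06 m and height (world z) of offcut_mid below 0.06 m), for 0.2 s.
At the end, for the whole second after the job is handed in: Offcut still in the box (centre inside the walls, under 60 mm high), box moved under 30 mm, flap under 0.1 rad, stick still in its rest the same way round: middle within 25 mm along, 12 mm across, 55-72 mm high, within 0.1 rad (all of step 2 and value of joint blocked_flap below 0.1 rad and x of stick_mid in the frame of rest between -0.025 and 0.025 m and y of stick_mid in the frame of rest between -0.012 and 0.012 m and height (world z) of stick_mid between 0.055 and 0.072 m and x of stick_tip in the frame of rest above 0.07 m and angle between the x axis of stick_mid and the x axis of rest, either way round below 0.1 rad and distance of box from where it was at the start of the episode below 0.03 m and linear speed of each of offcut, stick below 0.02 m/s); the robot touches nothing.
It fails at once if the gripper or arm touches the offcut (contact force between any of the fingers, the arm and offcut above 0.5 N).
It fails at once if a bystander (can, jar, feed roller, moulding sample) is shifted by more than 20 mm, or the can or jar tipped (distance of any of can, roller, sample, jar from where it was at the start of the episode above 0.02 m or angle between any of can, jar's own z axis and vertical above 0.3 rad).
It also fails if it takes over 48 s, if anything falls off the work surface, if the arm or the gripper's body presses on something with over 40 N, if the wrist force passes 120 N, or if a joint passes its speed limit or range.

## Working session

There is one attempt and no reset: what is moved stays moved. The work goes in short steps, Python scripts to look and compute and a tool call to move; the robot and the scene stay as the last step left them, time stands still between calls to the robot, and variables do not carry over. Pictures are saved under pics/ and viewed, about 8 in all and at most 12, crops included, and the job is handed in when it is done.

Besides the shell and the picture viewer there is one more tool, called after "Emit:" in YAML: its name, and indented under it one key for each argument. jog_arm: Moves the arm, as the interface text tells. Its arguments: {"type":"object","properties":{"rows":{"type":"array","items":{"type":"array","items":{"type":"number"}}},"force":{"type":"number"}},"required":["rows"]}

```bash
mkdir -p pics; ls
python3 - <<'E'
from workcell import monitor, imaging, bot
import cv2,numpy as np
np.set_printoptions(precision=4,suppress=True)
print(monitor.read_state())
for n in("scene","top"):
    im=imaging.read_camera(n); cv2.imwrite(f"pics/{n}0.png",im); p=imaging.camera_params(n); print(n,p)
print(imaging.camera_params("wrist"))
a=cv2.imread("pics/top0.png"); cv2.imwrite("pics/top0b.png",cv2.resize(a,(800,600),interpolation=cv2.INTER_CUBIC))
a=cv2.imread("pics/scene0.png"); cv2.imwrite("pics/scene0b.png",cv2.resize(a,(800,600),interpolation=cv2.INTER_CUBIC))
E
```

```text
pics
{'time': 0.0, 'q': array([ 1.1391,  0.2648,  1.6054,  0.    ,  1.2736, -0.0369]), 'joint_vel': array([-0.002 ,  0.0016, -0.0003, -0.0002,  0.0007, -0.0005]), 'joint_torque': array([  0.0018, -51.5103, -36.732 ,   0.0002,   0.0125,  -0.    ]), 'tool_pos': array([0.2593, 0.6224, 0.2299]), 'tcp_rot': array([ 0.308 ,  1.5491, -0.3114]), 'wrist_force': array([ 0.0171, -0.6286, -0.0901]), 'torque': array([ 0.0081, -0.0055,  0.0018]), 'width': 0.9991171010754196}
scene {'fx': 421.3662660142796, 'fy': 421.3662660142796, 'cx': 260.3677374418578, 'cy': 193.5535556458852, 'T': array([[-0.8268,  0.3021, -0.4744,  0.9883],
       [ 0.5622,  0.418 , -0.7136,  0.7669],
       [-0.0173, -0.8567, -0.5155,  0.6602],
       [ 0.    ,  0.    ,  0.    ,  1.    ]])}
top {'fx': 431.50637805822555, 'fy': 431.50637805822555, 'cx': 254.89889328805396, 'cy': 190.75254680095608, 'T': array([[ 0.021 , -0.9884,  0.1507,  0.3259],
       [-0.9996, -0.0233, -0.0139,  0.0576],
       [ 0.0172, -0.1503, -0.9885,  1.456 ],
       [ 0.    ,  0.    ,  0.    ,  1.    ]])}
{'fx': 300.6692649798376, 'fy': 300.6692649798376, 'cx': 252.94801135044193, 'cy': 193.3543320250686, 'T_tool_cam': array([[ 0.0008, -0.3092,  0.951 , -0.1435],
       [ 1.    , -0.0001, -0.0009, -0.0012],
       [ 0.0003,  0.951 ,  0.3092, -0.0791],
       [ 0.    ,  0.    ,  0.    ,  1.    ]])}
```

View pics/top0b.png

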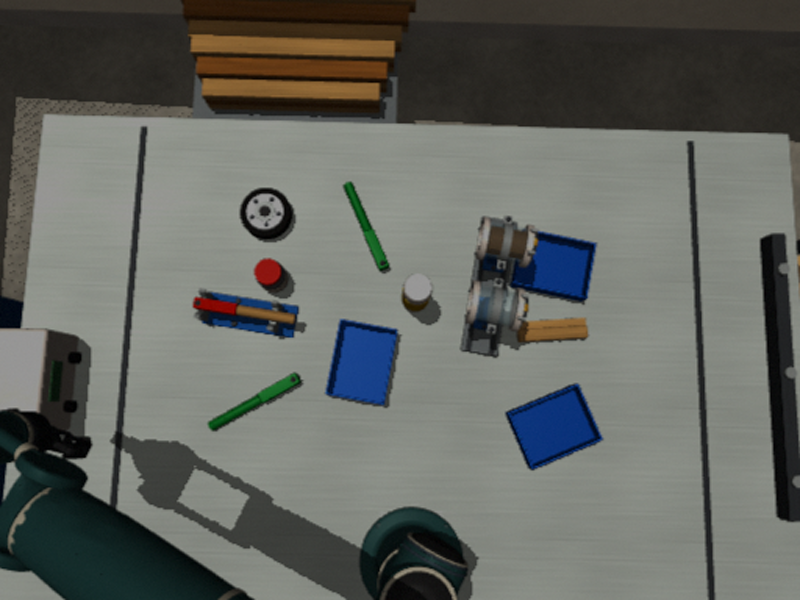

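View pics/scene0b.png

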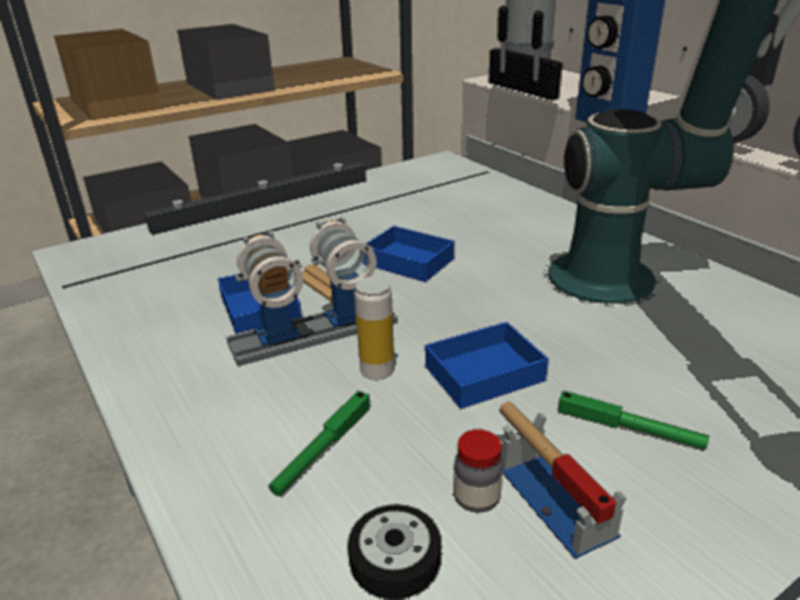

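The top view shows the red and wood stick in its rest at about (245,312), handle to the left. The jar is at (268,272), the can at (417,292) and the roller at (266,214). The brown-filled, blocked spout is the far one at (505,243), with the farthest blue box at (555,265); the clear spout is at (497,305), with the sample at (555,330). Not meant: the green sticks at (366,225) and (255,402), and the blue boxes at (362,362) and (553,425).

```bash
cat > h.py <<'E'
import cv2,numpy as np
from scipy.spatial.transform import Rotation as R
from workcell import monitor, imaging, bot
np.set_printoptions(precision=4,suppress=True)
def ray(p,T,uv):
    d=T[:3,:3]@np.array([(uv[0]-p["cx"])/p["fx"],(uv[1]-p["cy"])/p["fy"],1]); return T[:3,3],d
def plane(p,T,uv,z):
    o,d=ray(p,T,uv); return o+d*(z-o[2])/d[2]
def tri(rays):
    A=0;b=0
    for o,d in rays:
        d=d/np.linalg.norm(d);M=np.eye(3)-np.outer(d,d);A=A+M;b=b+M@o
    x=np.linalg.solve(A,b); return x,[np.linalg.norm((np.eye(3)-np.outer(d,d)/(d@d))@(x-o)) for o,d in rays]
def wristT(s):
    T=np.eye(4);T[:3,:3]=R.from_rotvec(s["tcp_rot"]).as_matrix();T[:3,3]=s["tool_pos"]
    return T@imaging.camera_params("wrist")["T_tool_cam"]
E
cat > m1.py <<'E'
from h import *
p=imaging.camera_params("top");T=p["T"];im=cv2.imread("pics/top0.png");hsv=cv2.cvtColor(im,cv2.COLOR_BGR2HSV)
roi=np.zeros(im.shape[:2],bool);roi[184:218,120:196]=1
h,s,v=cv2.split(hsv)
red=roi&((h<5)|(h>172))&(s>150)&(v>60); wood=roi&(h>=6)&(h<25)&(s>70)&(v>60)
for n,m,z in(("red",red,.078),("wood",wood,.072)):
    m=cv2.morphologyEx(m.astype(np.uint8),cv2.MORPH_OPEN,np.ones((2,2)))
    c=max(cv2.findContours(m,0,2)[0],key=cv2.contourArea)
    r=cv2.minAreaRect(c);bp=cv2.boxPoints(r);P=np.array([plane(p,T,u,z) for u in bp]);e=[np.linalg.norm(P[i]-P[i-1]) for i in range(4)]
    print(n,r,P.mean(0),e[:2]);print(P)
cv2.imwrite("pics/c1.png",np.hstack([cv2.resize(im[125:215,290:390],(400,360),interpolation=3)*1,cv2.resize(cv2.imread("pics/scene0.png")[135:235,140:240],(400,360),interpolation=3)]))
E
python3 m1.py; python3 -c "
from workcell import bot;print([a for a in dir(bot) if a[0]!='_'])"
```

```text
red ((138.45944213867188, 196.2432403564453), (26.63263702392578, 7.233555316925049), 9.462322235107422) [0.5093 0.4116 0.078 ] [np.float64(0.08554292637494232), np.float64(0.0233119258099779)]
[[0.5038 0.4551 0.078 ]
 [0.527  0.4528 0.078 ]
 [0.5148 0.3679 0.078 ]
 [0.4916 0.3704 0.078 ]]
wood ((170.40750122070312, 201.60113525390625), (37.78621292114258, 6.082287788391113), 8.746162414550781) [0.4951 0.3096 0.072 ] [np.float64(0.12173284764794831), np.float64(0.01967510182253037)]
[[0.4932 0.371  0.072 ]
 [0.5128 0.3691 0.072 ]
 [0.4969 0.2482 0.072 ]
 [0.4774 0.2503 0.072 ]]
['MotionError', 'pinch_z']
```

View pics/c1.png

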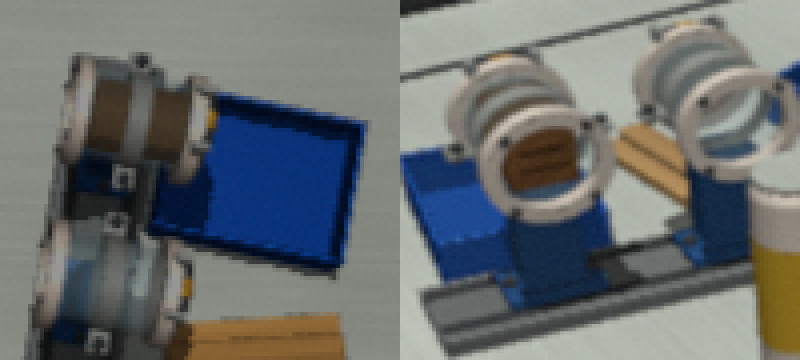

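Run:
```python
from h import *
p=imaging.camera_params("scene");T=p["T"]
a=plane(p,T,(176.6,180),.145);b=plane(p,T,(224.5,169.2),.145);d=a-b
print("mouth",a,"clear",b,np.linalg.norm(d),"axis",np.array([d[1],-d[0]])/np.linalg.norm(d))
t=imaging.camera_params("top")
for uv,z in(((65,160),.145),((70,58),.145),((218,95),.045),((367,122),.045),((338,270),.045)):
    print(uv,plane(t,t["T"],(290+uv[0]/4,125+uv[1]/4),z))
print(tri([ray(p,T,(176.6,180)),ray(t,t["T"],(290+68/4,125+109/4))]))
print(plane(t,t["T"],(417*.64,292*.64),.165)) # can top
s=monitor.read_state();print(R.from_rotvec(s["tcp_rot"]).as_matrix(),s["tool_pos"])
```

```text
mouth [ 0.6482 -0.1251  0.145 ] clear [ 0.5207 -0.1045  0.145 ] 0.1291474568438274 axis [-0.1596 -0.9872]
(65, 160) [ 0.6104 -0.1187  0.145 ]
(70, 58) [ 0.6922 -0.1223  0.145 ]
(218, 95) [ 0.6912 -0.2611  0.045 ]
(367, 122) [ 0.6711 -0.3867  0.045 ]
(338, 270) [ 0.5445 -0.3596  0.045 ]
(array([ 0.6502, -0.1204,  0.1479]), [np.float64(0.00020297247236468447), np.float64(0.00020297247236481102)])
[0.5354 0.0034 0.165 ]
[[-0.0009  0.3846  0.9231]
 [-0.0018  0.9231 -0.3846]
 [-1.     -0.002  -0.0001]] [0.2593 0.6225 0.2301]
```

Emit:
jog_arm:
  rows:
    - [0.04,-0.05,0.15,0.6,0,0,65]
    - [0.08,-0.104,0.314,1.314,0,0,65]
    - [0.08,-0.104,0.314,1.314,0,0,65]
    - [0.08,-0.104,0.314,1.314,0,0,65]
    - [0.08,-0.104,0.314,1.314,0,0,65]
    - [0.08,-0.104,0.314,1.314,0,0,65]
    - [0.08,-0.104,0.314,1.314,0,0,65]
    - [0.08,-0.104,0.314,1.314,0,0,65]
    - [0.08,-0.104,0.314,1.314,0,0,65]
    - [0.08,-0.104,0.314,1.314,0,0,65]
    - [0.08,-0.104,0.314,1.314,0,0,65]
    - [0.08,-0.104,0.314,1.314,0,0,65]
  force: 60

```text
time: 1.3
tool_pos: [0.5088, 0.4058, 0.1501]
tcp_rot: [1.306, 1.141, -1.31]
wrist_force: [0.3, -0.1, -1.4]
width: 0.652
```

Run:
```python
from h import *
s=monitor.read_state();im=imaging.read_camera("wrist");cv2.imwrite("pics/w1.png",im)
print(s["time"],s["tool_pos"],s["q"]);print(R.from_rotvec(s["tcp_rot"]).as_matrix())
p=imaging.camera_params("wrist");T=wristT(s)
# project predicted stick points
d=np.array([-.137,-.9906,0]);m=np.array([.501,.352,.065])
for a in(-.105,-.055,-.015,.105):
    P=np.linalg.inv(T)@np.r_[m+a*d,1];uv=(int(P[0]/P[2]*p["fx"]+p["cx"]),int(P[1]/P[2]*p["fy"]+p["cy"]));print(a,uv);cv2.circle(im,uv,3,(255,255,0),1)
cv2.imwrite("pics/w1b.png",im)
```

```text
1.3 [0.5088 0.4058 0.1501] [ 0.6355  0.2792  1.7388 -0.0011  1.1256  0.7715]
[[-0.0011  0.9908 -0.1351]
 [-0.002  -0.1351 -0.9908]
 [-1.     -0.0008  0.0022]]
-0.105 (252, 133)
-0.055 (252, 196)
-0.015 (252, 241)
0.105 (252, 353)
```

View pics/w1b.png

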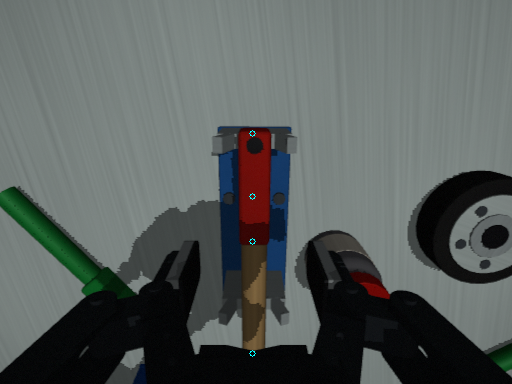

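The wrist view confirms the prediction: the handle is centred at column 254, with its end at row 130 and its front at row 243. The jar is about 100 mm further along, clear of the fingers. Next I descend and grip.

Emit:
jog_arm:
  rows:
    - [0.04,0.001,0,0,0,0,65]
    - [0.08,0.001,0,0,0,0,65]
    - [0.104,0.001,0,0,0,0,65]
    - [0.104,0.001,0,0,0,0,65]
    - [0.104,0.001,0,0,0,0,10]
    - [0.104,0.001,0,0,0,0,10]
    - [0.104,0.001,0,0,0,0,10]
    - [0.104,0.001,0,0,0,0,10]
    - [0.104,0.001,0,0,0,0,10]
    - [0.104,0.001,0,0,0,0,10]
    - [0.104,0.001,0,0,0,0,10]
    - [0.104,0.001,0,0,0,0,10]
  force: 70

```text
time: 2.55
tool_pos: [0.5113, 0.4068, 0.0489]
tcp_rot: [1.311, 1.141, -1.306]
wrist_force: [-0.4, 0.2, 6.9]
width: 0.27
```

Emit:
jog_arm:
  rows:
    - [-0.03,0,0,0,0,0,10]
    - [-0.07,0,0,0,0,0,10]
    - [-0.11,0,0,0,0,0,10]
    - [-0.15,0,0,0,0,0,10]
    - [-0.18,0,0,0,0,0,10]
    - [-0.2,0.02,0.03,0,0,0,10]
    - [-0.2,0.04,0.06,0,0,0,10]
    - [-0.2,0.07,0.09,0,0,0,10]
    - [-0.2,0.1,0.13,0,0,0,10]
    - [-0.2,0.13,0.17,0,0,0,10]
    - [-0.2,0.16,0.21,0.01,0,0,10]
    - [-0.2,0.19,0.25,0.02,0,0,10]
    - [-0.2,0.205,0.275,0.023,0,0,10]
    - [-0.2,0.212,0.287,0.023,0,0,10]
    - [-0.2,0.212,0.287,0.023,0,0,10]
    - [-0.2,0.212,0.287,0.023,0,0,10]

```text
time: 4.15
tool_pos: [0.6814, 0.0946, 0.249]
tcp_rot: [1.327, 1.13, -1.323]
wrist_force: [-1.0, 0.4, -1.2]
width: 0.268
```

Run:
```python
from h import *
s=monitor.read_state();im=imaging.read_camera("wrist");cv2.imwrite("pics/w2.png",im)
sc=imaging.read_camera("scene");cv2.imwrite("pics/s2.png",sc);cv2.imwrite("pics/t2.png",imaging.read_camera("top"))
print(s["time"],s["tool_pos"],s["q"],s["width"]);print(R.from_rotvec(s["tcp_rot"]).as_matrix())
cv2.imwrite("pics/v2.png",np.hstack([cv2.resize(im,(400,300)),cv2.resize(sc[90:240,130:330],(400,300),interpolation=3)]))
```

```text
4.15 [0.6814 0.0946 0.249 ] [0.1009 0.2771 1.5548 0.0017 1.3074 0.259 ] 0.2675780479312832
[[ 0.0021  0.9875 -0.1578]
 [ 0.0019 -0.1578 -0.9875]
 [-1.      0.0018 -0.0022]]
```

View pics/v2.png

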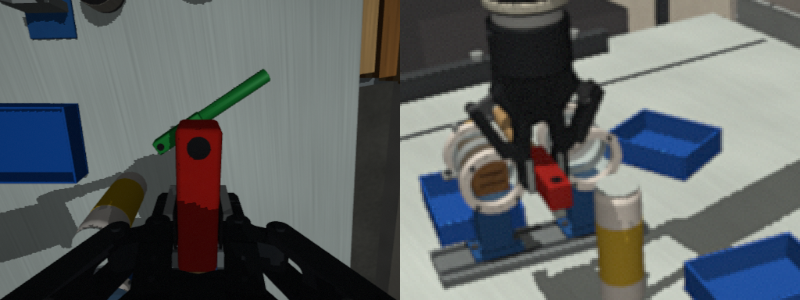

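The wrist view shows the handle held straight, rear edge at (200,121) of the half picture; the scene view shows the stick level in front of the blocked mouth (490,178). Now I check the pitch from the rear edge and the tip in the top view.

Run:
```python
from h import *
s=monitor.read_state();p=imaging.camera_params("wrist");Tt=p["T_tool_cam"]
for nm,P in(("rear top edge",[-.0301,0,-.05]),("rear bottom",[-.0021,0,-.05]),("rear top pitch+3deg tip up",[-.0301+.0026,0,-.05])):
    c=np.linalg.inv(Tt)@np.r_[P,1];print(nm,c[0]/c[2]*p["fx"]+p["cx"],c[1]/c[2]*p["fy"]+p["cy"])
im=cv2.imread("pics/w2.png");h,sa,v=cv2.split(cv2.cvtColor(im,cv2.COLOR_BGR2HSV))
m=((h<6)|(h>172))&(sa>150)&(v>50);m[:,:200]=0;m[:,310:]=0
ys,xs=np.nonzero(m);print("red top row",ys.min())
for r in range(ys.min(),ys.min()+30,3):
    x=xs[ys==r];print(r,x.min(),x.max(),v[r,int(x.mean())],end=" | ")
t=imaging.camera_params("top");im=cv2.imread("pics/t2.png")
T=s["tool_pos"];Rm=R.from_rotvec(s["tcp_rot"]).as_matrix();tip=T+Rm@[-.0161,0,.16];print("\nexp tip",tip)
c=np.linalg.inv(t["T"])@np.r_[tip,1];u=(c[0]/c[2]*t["fx"]+t["cx"],c[1]/c[2]*t["fy"]+t["cy"]);print("exp px top",u)
a=im[110:220,250:390];a=cv2.resize(a,(700,550),interpolation=3);cv2.circle(a,(int((u[0]-250)*5),int((u[1]-110)*5)),4,(255,255,0),1);cv2.imwrite("pics/v3.png",a)
```

```text
rear top edge 253.46412065672462 171.4455072538621
rear bottom 253.34383353569535 157.3203348363684
rear top pitch+3deg tip up 253.45068417240827 169.86767700878303
red top row 154
154 257 275 50 | 157 236 276 53 | 160 232 279 54 | 163 230 280 57 | 166 226 281 97 | 169 225 283 107 | 172 225 283 109 | 175 225 283 35 | 178 225 283 18 | 181 225 283 18 | 
exp tip [ 0.6564 -0.0626  0.2651]
exp px top (np.float64(292.3265907507473), np.float64(139.89474839151515))
```

View pics/v3.png

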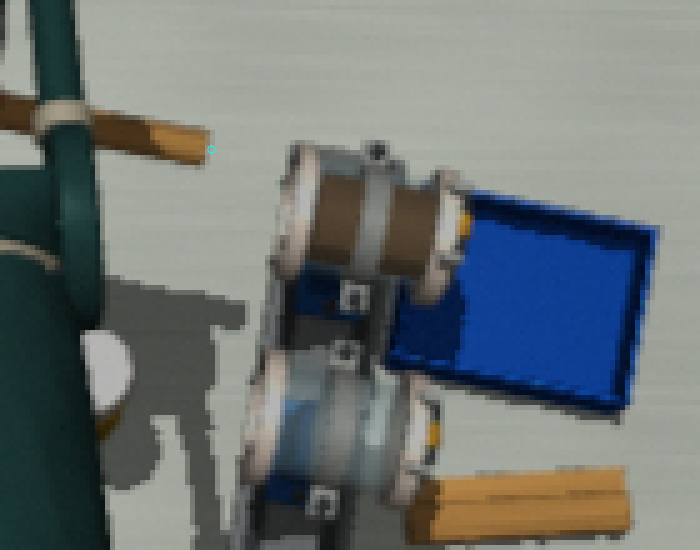

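The tip is within a pixel of the prediction (210,148 against 211,149), and it lines up with the blocked bore. I lower it to bore height.

Emit:
jog_arm:
  rows:
    - [0.03,0.002,0,0,0,0,10]
    - [0.06,0.002,0,0,0,0,10]
    - [0.09,0.002,0,0,0,0,10]
    - [0.11,0.002,0,0,0,0,10]
    - [0.12,0.002,0,0,0,0,10]
    - [0.12,0.002,0.02,0,0,0,10]
    - [0.12,0.002,0.04,0,0,0,10]
    - [0.12,0.002,0.05,0,0,0,10]
    - [0.12,0.002,0.05,0,0,0,10]

```text
time: 5.2
tool_pos: [0.6765, 0.0437, 0.1309]
tcp_rot: [1.329, 1.127, -1.321]
wrist_force: [-0.6, -0.1, -0.3]
width: 0.269
```

Run:
```python
from h import *
s=monitor.read_state();print(s["time"],s["tool_pos"],s["wrist_force"])
T=s["tool_pos"];Rm=R.from_rotvec(s["tcp_rot"]).as_matrix();print(Rm)
tip=T+Rm@[-.0161,0,.16];rear=T+Rm@[-.0161,0,-.05];print("tip",tip)
out=[]
for n,(x0,x1,y0,y1) in(("top",(260,360,120,195)),("scene",(130,230,140,215))):
    im=imaging.read_camera(n);cv2.imwrite(f"pics/{n}4.png",im);p=imaging.camera_params(n)
    a=cv2.resize(im[y0:y1,x0:x1],(400,300),interpolation=3)
    for P in(tip,rear):
        c=np.linalg.inv(p["T"])@np.r_[P,1];u=(c[0]/c[2]*p["fx"]+p["cx"],c[1]/c[2]*p["fy"]+p["cy"]);print(n,u)
        cv2.circle(a,(int((u[0]-x0)*4),int((u[1]-y0)*4)),4,(255,255,0),1)
    out.append(a)
cv2.imwrite("pics/v4.png",np.hstack(out))
```

```text
5.2 [0.6765 0.0437 0.1309] [-0.6212 -0.1459 -0.2858]
[[ 0.0051  0.9873 -0.1585]
 [ 0.0012 -0.1586 -0.9874]
 [-1.      0.0049 -0.002 ]]
tip [ 0.6511 -0.1143  0.1467]
top (np.float64(304.9635144473282), np.float64(152.08654268572914))
top (np.float64(238.74636778999664), np.float64(140.0275073568319))
scene (np.float64(177.29154486084457), np.float64(181.45773627727655))
scene (np.float64(204.15260462880838), np.float64(224.8743538975221))
```

View pics/v4.png

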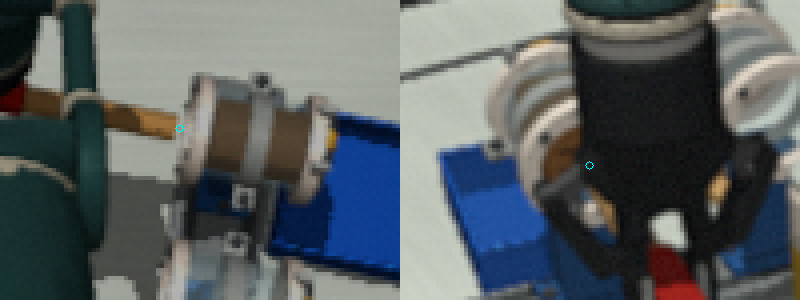

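Emit:
jog_arm:
  rows:
    - [0.001,0,0.01,0,0,0,10]
    - [0.001,0,0.02,0,0,0,10]
    - [0.001,0,0.03,0,0,0,10]
    - [0.001,0,0.04,0,0,0,10]
    - [0.001,0,0.05,0,0,0,10]
    - [0.001,0,0.05,0,0,0,10]

```text
time: 5.9
tool_pos: [0.6688, -0.0048, 0.1295]
tcp_rot: [1.33, 1.128, -1.32]
wrist_force: [0.6, 1.6, -0.3]
width: 0.27
```

Emit:
jog_arm:
  rows:
    - [0,0,0.012,0,0,0,10]
    - [0,0,0.024,0,0,0,10]
    - [0,0,0.036,0,0,0,10]

```text
time: 6.2
tool_pos: [0.6633, -0.0404, 0.1299]
tcp_rot: [1.33, 1.128, -1.319]
wrist_force: [0.2, 4.2, 0.5]
width: 0.271
```

Emit:
jog_arm:
  rows:
    - [0,0,0.012,0,0,0,10]
    - [0,0,0.024,0,0,0,10]
    - [0,0,0.036,0,0,0,10]
    - [0,0,0.04,0,0,0,10]
    - [0,0,0.04,0,0,0,10]
    - [0,0,0.04,0,0,0,10]

```text
time: 6.8
tool_pos: [0.6565, -0.0798, 0.129]
tcp_rot: [1.331, 1.129, -1.32]
wrist_force: [0.7, 1.3, -2.6]
width: 0.271
```

Run:
```python
from h import *
s=monitor.read_state();print(s["time"],s["tool_pos"],s["wrist_force"])
Rm=R.from_rotvec(s["tcp_rot"]).as_matrix();print("tip",s["tool_pos"]+Rm@[-.0161,0,.16])
out=[]
for n,(x0,x1,y0,y1) in(("top",(260,400,110,215)),("scene",(110,250,120,225))):
    im=imaging.read_camera(n);cv2.imwrite(f"pics/{n}5.png",im)
    out.append(cv2.resize(im[y0:y1,x0:x1],(400,300),interpolation=3))
cv2.imwrite("pics/v5.png",np.hstack(out))
```

```text
6.8 [ 0.6565 -0.0798  0.129 ] [ 0.6673  1.3491 -2.6228]
tip [ 0.6311 -0.2378  0.1445]
```

View pics/v5.png

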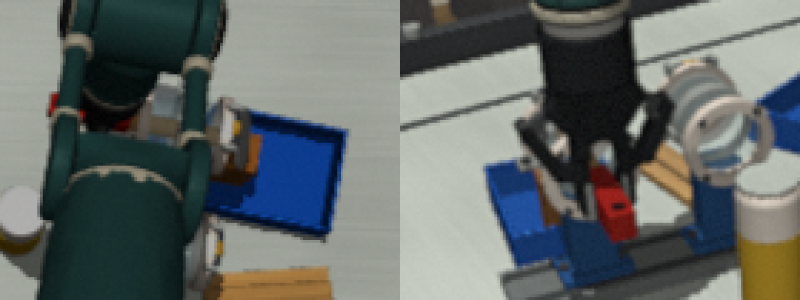

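The offcut's brown block shows at the outlet (240,155), apparently still tipping, and the wrist carries −2.6 N vertically. I push 4 mm more, then hold and look.

Emit:
jog_arm:
  rows:
    - [0,0,0.004,0,0,0,10]
    - [0,0,0.004,0,0,0,10]
    - [0,0,0.004,0,0,0,10]
    - [0,0,0.004,0,0,0,10]

```text
time: 7.3
tool_pos: [0.656, -0.0833, 0.1291]
tcp_rot: [1.33, 1.129, -1.319]
wrist_force: [0.2, 1.6, -1.2]
width: 0.269
```

Run:
```python
from h import *
s=monitor.read_state();print(s["time"],s["tool_pos"],s["wrist_force"])
out=[]
for n,(x0,x1,y0,y1) in(("top",(310,390,120,200)),("scene",(130,210,140,220))):
    im=imaging.read_camera(n);cv2.imwrite(f"pics/{n}6.png",im)
    out.append(cv2.resize(im[y0:y1,x0:x1],(400,400),interpolation=3))
cv2.imwrite("pics/v6.png",np.hstack(out))
```

```text
7.3 [ 0.656  -0.0833  0.1291] [ 0.1732  1.5609 -1.2457]
```

View pics/v6.png

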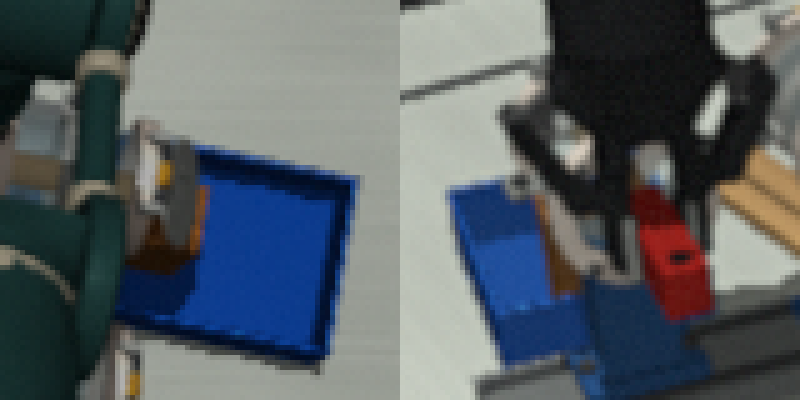

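The offcut now stands in the box below the outlet (brown, crop (175,240)), with the flap resting on the rod. I withdraw straight back and look.

Emit:
jog_arm:
  rows:
    - [0,0,-0.015,0,0,0,10]
    - [0,0,-0.04,0,0,0,10]
    - [0,0,-0.07,0,0,0,10]
    - [0,0,-0.1,0,0,0,10]
    - [0,0,-0.13,0,0,0,10]
    - [0,0,-0.16,0,0,0,10]
    - [0,0,-0.19,0,0,0,10]
    - [0,0,-0.2,0,0,0,10]
    - [-0.04,0,-0.2,0,0,0,10]
    - [-0.08,0,-0.2,0,0,0,10]
    - [-0.12,0,-0.2,0,0,0,10]
    - [-0.12,0,-0.2,0,0,0,10]

```text
time: 8.6
tool_pos: [0.6911, 0.1141, 0.2593]
tcp_rot: [1.338, 1.12, -1.308]
wrist_force: [0.2, 0.7, 1.2]
width: 0.267
```

Run:
```python
from h import *
s=monitor.read_state();print(s["time"],s["tool_pos"],s["wrist_force"],s["width"])
Rm=R.from_rotvec(s["tcp_rot"]).as_matrix();d=np.array([.5113,.4068,.249])-s["tool_pos"];print(Rm,Rm.T@d)
Rt=R.from_rotvec([1.311,1.141,-1.306]).as_matrix();print(R.from_matrix(Rm.T@Rt).as_rotvec())
out=[]
for n,(x0,x1,y0,y1) in(("top",(290,390,115,215)),("scene",(120,220,130,230))):
    im=imaging.read_camera(n);cv2.imwrite(f"pics/{n}7.png",im)
    out.append(cv2.resize(im[y0:y1,x0:x1],(400,400),interpolation=3))
cv2.imwrite("pics/v7.png",np.hstack(out))
```

```text
8.6 [0.6911 0.1141 0.2593] [0.2074 0.6571 1.2372] 0.2670348293145437
[[ 0.0193  0.9873 -0.1574]
 [ 0.0042 -0.1576 -0.9875]
 [-0.9998  0.0184 -0.0072]] [ 0.008  -0.2238 -0.2607]
[-0.0222 -0.0053 -0.016 ]
```

View pics/v7.png

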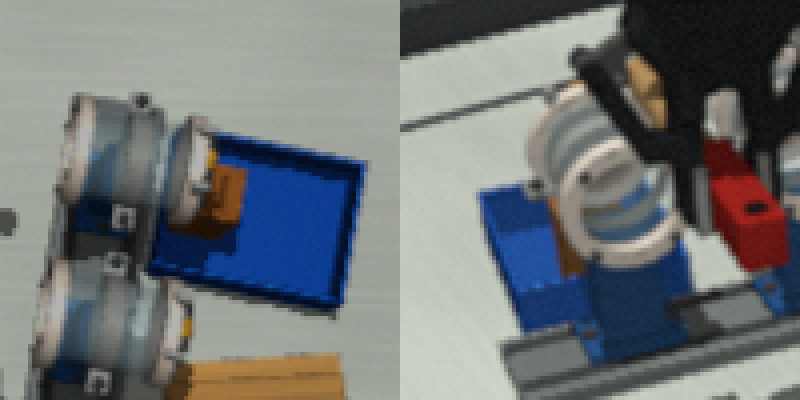

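The bore is clear and the flap is shut, matching the empty spout's. The offcut stands in the box at (222,200), and the box corner at (367,160) has not moved. I go back above the rest.

Emit:
jog_arm:
  rows:
    - [0.0,-0.03,-0.035,0,0,0,10]
    - [0.0,-0.06,-0.07,0,0,0,10]
    - [0.0,-0.09,-0.105,-0.01,0,-0.01,10]
    - [0.0,-0.12,-0.14,-0.022,-0.005,-0.016,10]
    - [0.0,-0.15,-0.175,-0.022,-0.005,-0.016,10]
    - [0.0,-0.18,-0.21,-0.022,-0.005,-0.016,10]
    - [0.0,-0.205,-0.24,-0.022,-0.005,-0.016,10]
    - [0.008,-0.22,-0.256,-0.022,-0.005,-0.016,10]
    - [0.008,-0.224,-0.261,-0.022,-0.005,-0.016,10]
    - [0.008,-0.224,-0.261,-0.022,-0.005,-0.016,10]
    - [0.008,-0.224,-0.261,-0.022,-0.005,-0.016,10]

```text
time: 9.8
tool_pos: [0.5084, 0.4055, 0.2428]
tcp_rot: [1.304, 1.146, -1.316]
wrist_force: [0.5, 0.1, -0.5]
width: 0.27
```

```bash
cat > back.py <<'E'
from h import *
s=monitor.read_state();print(s["time"],s["tool_pos"],s["wrist_force"],s["width"])
Rm=R.from_rotvec(s["tcp_rot"]).as_matrix();d=np.array([.5113,.4068,.0489])-s["tool_pos"];print("shift",Rm.T@d)
Rt=R.from_rotvec([1.311,1.141,-1.306]).as_matrix();print("turn",R.from_matrix(Rm.T@Rt).as_rotvec())
E
python3 back.py
python3 - <<'E'
from h import *
s=monitor.read_state();Rm=R.from_rotvec(s["tcp_rot"]).as_matrix()
out=[]
for n,(x0,x1,y0,y1) in(("top",(110,230,150,240)),("scene",(270,430,180,300))):
    im=imaging.read_camera(n);p=imaging.camera_params(n);k=400/(x1-x0)
    a=cv2.resize(im[y0:y1,x0:x1],(400,300),interpolation=3)
    for z in(.16,.04,-.05):
        P=s["tool_pos"]+Rm@[-.0161,0,z]
        c=np.linalg.inv(p["T"])@np.r_[P,1];u=(c[0]/c[2]*p["fx"]+p["cx"],c[1]/c[2]*p["fy"]+p["cy"])
        cv2.circle(a,(int((u[0]-x0)*k),int((u[1]-y0)*k)),4,(255,255,0),1)
    out.append(a)
cv2.imwrite("pics/v8.png",np.hstack(out))
E
```

```text
9.8 [0.5084 0.4055 0.2428] [ 0.5433  0.0814 -0.5106] 0.27010873291902515
shift [ 0.1938  0.0042 -0.0021]
turn [-0.0009  0.0038  0.0102]
```

View pics/v8.png

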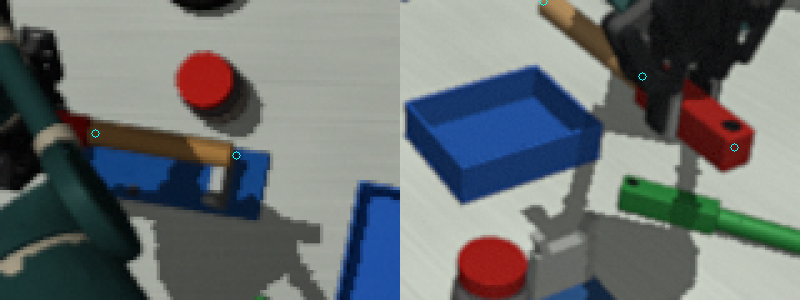

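The stick still matches the predicted tip and rear marks to about 2 mm. I descend, then stop short to check.

Emit:
jog_arm:
  rows:
    - [0.04,0.004,-0.002,0,0.004,0.01,10]
    - [0.08,0.004,-0.002,0,0.004,0.01,10]
    - [0.12,0.004,-0.002,0,0.004,0.01,10]
    - [0.15,0.004,-0.002,0,0.004,0.01,10]
    - [0.165,0.004,-0.002,0,0.004,0.01,10]
    - [0.165,0.004,-0.002,0,0.004,0.01,10]
    - [0.165,0.004,-0.002,0,0.004,0.01,10]

```text
time: 10.6
tool_pos: [0.5133, 0.4071, 0.0799]
tcp_rot: [1.316, 1.14, -1.305]
wrist_force: [0.8, -0.2, -0.4]
width: 0.269
```

```bash
python3 back.py
```

```text
10.6 [0.5133 0.4071 0.0799] [ 0.8058 -0.1964 -0.3545] 0.26887839891489773
shift [ 0.031  -0.002   0.0007]
turn [-0.0028 -0.0026 -0.0019]
```

Emit:
jog_arm:
  rows:
    - [0.01,-0.002,0.001,-0.003,-0.003,-0.002,10]
    - [0.02,-0.002,0.001,-0.003,-0.003,-0.002,10]
    - [0.026,-0.002,0.001,-0.003,-0.003,-0.002,10]
    - [0.03,-0.002,0.001,-0.003,-0.003,-0.002,10]
    - [0.031,-0.002,0.001,-0.003,-0.003,-0.002,10]
    - [0.031,-0.002,0.001,-0.003,-0.003,-0.002,10]

```text
time: 11.2
tool_pos: [0.5113, 0.4065, 0.049]
tcp_rot: [1.31, 1.141, -1.306]
wrist_force: [-1.1, -0.2, 1.9]
width: 0.269
```

```bash
python3 back.py
```

```text
11.2 [0.5113 0.4065 0.049 ] [-1.0997 -0.2404  1.908 ] 0.26932647242096047
shift [ 0.0001 -0.     -0.0003]
turn [0.0003 0.0004 0.0001]
```

Emit:
jog_arm:
  rows:
    - [0,0,0,0,0,0,35]
    - [0,0,0,0,0,0,45]
    - [0,0,0,0,0,0,65]
    - [0,0,0,0,0,0,65]
    - [0,0,0,0,0,0,65]
    - [-0.03,0,0,0,0,0,65]
    - [-0.07,0,0,0,0,0,65]
    - [-0.11,0,0,0,0,0,65]
    - [-0.15,0,0,0,0,0,65]
    - [-0.15,0,-0.04,0,0,0,65]
    - [-0.15,0,-0.08,0,0,0,65]
    - [-0.15,0,-0.12,0,0,0,65]
    - [-0.15,0,-0.12,0,0,0,65]

```text
time: 12.5
tool_pos: [0.5268, 0.5297, 0.1984]
tcp_rot: [1.31, 1.144, -1.303]
wrist_force: [0.1, 0.4, -0.0]
width: 0.646
```

```bash
python3 - <<'E'
from h import *
s=monitor.read_state();print(s["time"],s["tool_pos"],s["wrist_force"],s["width"])
a=imaging.read_camera("top");cv2.imwrite("pics/top0_end.png",a);b=imaging.read_camera("scene")
w=np.vstack([cv2.resize(a[120:240,110:210],(250,300)),cv2.resize(a[120:240,290:390],(250,300))])
cv2.imwrite("pics/v9.png",np.hstack([w,cv2.resize(b,(550,600))[:, :]]))
E
sed 's#top0.png#top0_end.png#;/c1.png/d' m1.py|python3
```

```text
12.5 [0.5268 0.5297 0.1984] [ 0.0759  0.4283 -0.0226] 0.645929146965239
red ((138.29730224609375, 195.71621704101562), (27.454631805419922, 7.562353134155273), 9.462322235107422) [0.511  0.4122 0.078 ] [np.float64(0.08819417115020627), np.float64(0.024380636369684055)]
[[0.5052 0.4571 0.078 ]
 [0.5294 0.4547 0.078 ]
 [0.5168 0.3672 0.078 ]
 [0.4926 0.3698 0.078 ]]
wood ((170.62161254882812, 201.27027893066406), (37.811767578125, 6.247161388397217), 9.462322235107422) [0.4962 0.309  0.072 ] [np.float64(0.12187121840464442), np.float64(0.020207806694479736)]
[[0.4948 0.3705 0.072 ]
 [0.5149 0.3683 0.072 ]
 [0.4975 0.2474 0.072 ]
 [0.4775 0.2498 0.072 ]]
```

View pics/v9.png

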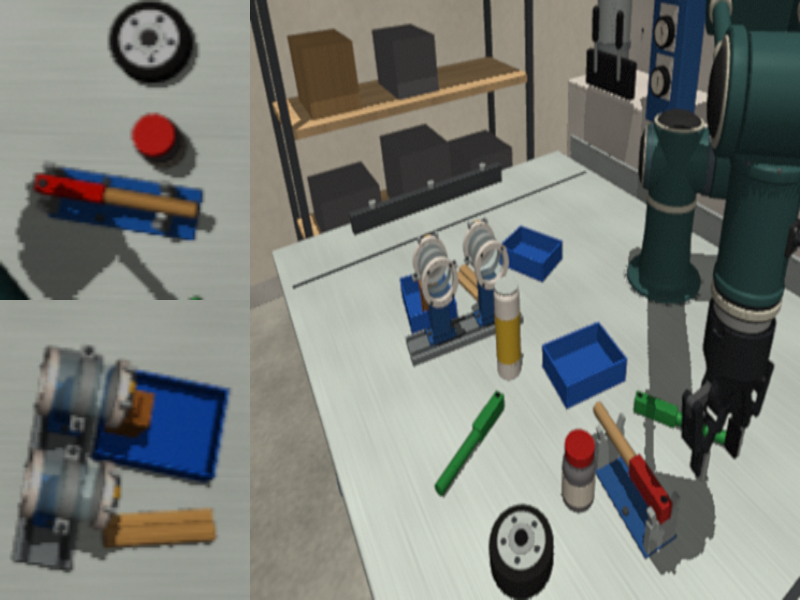

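The stick is back in its rest within about 2 mm of where it lay. The offcut is in the box, the flap is shut, and jar, can, roller and sample have not moved. I hand in.

```bash
python3 -c "
from workcell import finish_job;print(finish_job())"
```

```text
the job is handed in; nothing more can be done
None
```

The job is done and handed in after about 12.6 s of robot time; `finish_job()` gives no verdict, so what follows rests on my own checks. I gripped the red push stick by its handle and pushed the offcut through the far, blocked spout into the farthest blue box. I then withdrew the stick and laid it back in its rest.

- **Offcut:** It is standing on end in the box, just past the outlet, and the bore shows empty. I judged its height by eye: it stands 80 mm tall, so its centre should be about 44 mm up, under the 60 mm limit.
- **Flap:** It looks shut, like the empty spout's flap, but I did not measure its angle.
- **Box:** Its corner was in the same place to about half a pixel before and after the push. In the final view it looked unchanged.
- **Stick:** It lies within about 2 mm of its original place, with the handle at the same end, by the same colour measurement as at the start.
- **Bystanders:** The can, jar, roller and sample look where they were.
- **Gripper:** At hand-in it was open and clear of everything, with wrist force near 0.

Two things went differently from plan:
- **Push:** With the tip about 15 mm past the outlet the offcut was still tipping out, so I pushed 4 mm more. That put the tip roughly 20 mm past the outlet, the top of the advised range.
- **Pitch check:** The wrist camera's check of the stick's tilt in the grip was about 6 pixels off the prediction. The top view agreed to about a pixel, so I went ahead.

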